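# Push the square tube mold through the doorway of the curing bay

### The job

Push the square grey tube mold that lies on the worktop, open end first, through the narrow gap between the two round pine posts until the whole of it, cap included, is inside the curing bay past both posts. Only push it along the worktop: do not pinch it between the fingers, lift it or tip it over, and leave all the other things where they stand. Finish with the hand clear of everything.

Things in the scene. Friction and masses are not known exactly. Their poses are not given: they have to be found in the camera images.
- bay: fixed, low, roofless and floorless curing bay. Origin on the worktop midway between its two round pine doorposts; x points through the doorway into the bay (within 0.25 rad of world -y), y across, z up. Frosted panes 55 mm high run outwards from the posts to y = +-102 mm; pine side walls 45 mm high, inner faces at y = +-100 mm, outer +-112
- bay_post0 (a point): centre of the foot of the round pine doorpost on the bay's +y side (bay frame 0, 44 mm): 26 mm diameter, 70 mm high, fixed. The gap between the two posts is 62 mm wide
- bay_post1 (a point): the same for the other doorpost, on the bay's -y side (bay frame 0, -44 mm)
- bay_back (a point): foot of the inner face of the bay's 45 mm high pine back wall, on the centre line (bay frame 184 mm, 0)
- tube_center (a point): centre (22 mm above the worktop) of the loose square PVC tube mold lying on its side: 110 mm long (x), 56 wide (y), 44 high (z), hollow with 4 mm walls, about 0.28 kg, flat sides and ends. x points from the solid cap to the open end; z up. It starts outside the bay, open end towards the doorway, up to 50 mm off the doorway's centre line and turned up to 0.4 rad
- tube_cap (a point): centre of the outer face of the tube's solid cap (a flat 56 x 44 mm end), 55 mm from the tube's centre along its -x, 22 mm above the worktop
- tube_mouth (a point): centre of the tube's open end, 55 mm from its centre along its +x, 22 mm above the worktop
- tube_left: the tube's side wall on its +y side, origin at the wall's centre (3 mm, 26 mm, 22 mm in a frame under the tube's centre); part of the tube
- tube_right: the tube's side wall on its -y side, origin at the wall's centre; part of the tube
- soap0: loose white soap bar 75 x 26 mm, 50 mm high, standing on its long narrow side inside the bay near its +y wall (bar centre about 80 mm from the bay's centre line); bystander; origin under its centre
- soap1: loose white soap bar like the other, inside the bay near its -y wall; bystander; origin under its centre
- cup: loose small round teal cup mold, 48 mm across, 42 mm high, standing outside the bay near the front corner on its -y side; bystander; origin under its centre
- divider: loose clear acrylic divider set, 50 x 80 mm, 42 mm high (base plate with four upright sheets), outside the bay near the front corner on its +y side; bystander; origin under its centre
- roundtube: loose round grey tube mold standing upright, 50 mm across, 80 mm high, open at the top; bystander, not the part to push; origin under its centre
- jug: loose stainless jug, 100 mm across, 145 mm high, with a side handle; bystander; origin under its centre
- trays: loose stack of three teal cavity trays, 150 x 230 mm, 96 mm high together; bystander; origin under its centre
There are look-alikes about, which are no part of the job. Leave any blue or green look-alike of the part that bears tube_center alone.

How it is judged:
On the way:
1. the tube is half-way through the gap, between the two posts, open end leading (x of tube_center in the frame of bay between -0.035 and 0.035 m and y of tube_center in the frame of bay between -0.015 and 0.015 m and x of tube_mouth in the frame of bay above 0 m), for 0.05 s.
At the end, for the whole second after the job is handed in: The tube lies flat and at rest inside the bay, open end leading, with the middle of its cap's outer face at least 11 mm past the line through the posts' centres (posts have 13 mm radius) (x of tube_cap in the frame of bay above 0.011 m and x of tube_mouth in the frame of bay between 0.08 and 0.19 m and y of tube_center in the frame of bay between -0.1 and 0.1 m and height (world z) of tube_center below 0.03 m and angle between tube_center's own z axis and vertical below 0.15 rad and linear speed of tube_left below 0.01 m/s); the robot touches nothing.
It fails at once if the tube is lifted: its centre more than 12 mm above where it lay (height (world z) of tube_center above 0.034 m).
It fails at once if the tube is tipped more than 0.3 rad (angle between tube_center's own z axis and vertical above 0.3 rad).
It fails at once if the tube is pinched: fingers press on both of its side walls at once (over 2 N each) (contact force between the fingers and tube_left above 2 N and contact force between the fingers and tube_right above 2 N).
It fails at once if another thing (soap bar, cup, divider set, round tube, jug or trays) is moved more than 20 mm (distance of any of soap0, soap1, cup, divider, roundtube, jug, trays from where it was at the start of the episode above 0.02 m).
It also fails if it takes over 64 s, if anything falls off the work surface, if the arm or the gripper's body presses on something with over 40 N, if the wrist force passes 120 N, or if a joint passes its speed limit or range.

### The arm

A 7-joint arm with a two-finger parallel gripper is mounted at the origin on the work surface. World frame = base frame: x ahead of the robot, y to its left, z up, the work surface at z = 0. Lengths are in m, angles in rad, forces in N, time in s.
With the tool pointing down it reaches from about 0.35 to 0.9 m from the base axis. Payload 19.9 kg.
Tool frame: the origin (TCP) lies between the finger pads; the fingertips stand 19 mm ahead of it and the grasp point (between the pads) is the TCP; z points along the fingers, y is the line along which they close (so a half turn about z gives the same grasp; the last joint's range is limited). The gripper opens to 94 mm and grips with 3 to 60 N. Pads are 16 mm wide; open, the fingers measure 119 mm over their backs; the gripper's body (75 mm by 177 mm) begins 78 mm behind the grasp point.
Start: joints at [-1.313, 0.417, -0.01, 1.614, 0.005, 1.111, -0.053], TCP at [0.184, 0.597, 0.224] pointing down, gripper open.
Joint ranges: [-2.81, 2.81], [-0.39, 2.02], [-1.27, 1.25], [0.06, 2.57], [-1.19, 4.33], [0.19, 2], [-2.82, 2.82]. Speed limits (rad/s): [1.89, 1.89, 2.39, 2.39, 3.01, 3.01, 3.01].

### API

Orientations are given as a 3x3 rotation matrix whose columns are the frame's x, y, z axes.
In Python, from rig import robot gives the robot as it stands. Calls block until the motion is done:
- robot.move_ptp(position, orientation): joint-space move of the TCP to a pose.
- robot.move_linear(position, velocity=0.15, frame=None, threshold=None): straight line of the TCP; frame=None keeps the orientation; velocity is the mean speed in m/s. With threshold (N) it stops when the force on the tool has changed by that much, and returns True; else False.
- robot.goto_joints(angles): joint-space move.
- robot.gripper_to(opening): finger opening in m; the grip force is fixed at half the most; returns when the fingers have stopped.
- robot.pause(seconds).
- robot.ik(position, orientation): joint angles nearest the present ones, or None.
- robot.get_state(): the state.
- robot.grab_frame(name): name is "scene" or "top" or "wrist"; returns the picture (400x640x3 uint8, red, green, blue); there is no depth.
- robot.camera_info(name): a dict with "fx", "fy", "cx", "cy" (pixels), "dist" ([k1, k2, p1, p2, k3] as OpenCV has them; the pictures are not rectified), "rvec" (rotation vector, rad) and "tvec" (3), from world to camera coordinates, as OpenCV has them. Camera axes: x right, y down, z forward; pixel columns grow to the right and rows downward; lengths in m; the calibration is good to about 2 mm. A picture is of the moment at which its call begins: read the wrist's pose just before it. camera_info takes no time and is no camera call; for the wrist camera it gives the pose at the moment of the call.
A pose or a line that the arm cannot do raises robot.PlanningError and nothing moves.
- robot.sign_off(): hands the job in; it is judged then, once.
The state is a dict: "time": time; "qpos": joint angles; "joint_vel": joint speeds; "effort": joint torques, N m; "ee_pos": TCP position; "tool_rot": TCP orientation; "force": force on the tool from outside, world axes, zero at the start; "moment": the same for the moment, N m; "opening": finger opening in m; "grasp_force": force on a finger pad.
Only numpy, scipy, OpenCV 4.12 (cv2) and the standard library are available. Lean on these libraries where they do the work, as an engineer would, in place of code of your own. Each camera call takes 0.05 s, during which the arm holds its last target. There are 200 camera calls.

## Working session

There is one attempt and no reset: what is moved stays moved. The work goes in short steps, each a Python script; the robot and the scene stay as the last script left them, time stands still between calls to the robot, and variables do not carry over. Pictures are saved under pics/ and viewed, at most 10 in all, crops included, and the job is handed in when it is done.

```bash
mkdir -p pics; ls; python3 - <<'E'
from rig import robot
import cv2
for n in("top","scene"):
    cv2.imwrite(f"pics/{n}0.png",robot.grab_frame(n)[:,:,::-1]); print(n,robot.camera_info(n))
E
```

```text
pics
top {'fx': 418.2853453613827, 'fy': 418.2853453613827, 'cx': 321.0061344075874, 'cy': 204.07340869400025, 'dist': array([-0.01568489,  0.        ,  0.        ,  0.        ,  0.        ]), 'rvec': array([ 2.20564438, -2.19269885,  0.09322367]), 'tvec': array([-0.07478776,  0.52126071,  1.33646194])}
scene {'fx': 410.7563768623809, 'fy': 410.7563768623809, 'cx': 313.31654584677835, 'cy': 202.56109814589485, 'dist': array([0.02286078, 0.        , 0.        , 0.        , 0.        ]), 'rvec': array([ 0.79804536,  2.72535836, -0.87995569]), 'tvec': array([ 0.47261931, -0.14983664,  1.43260564])}
```

View pics/top0.png

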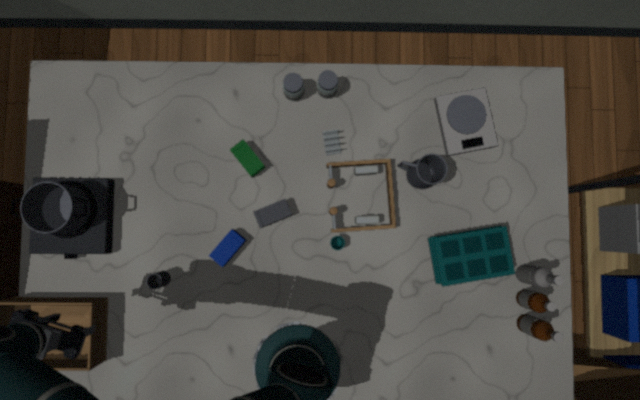

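View pics/scene0.png

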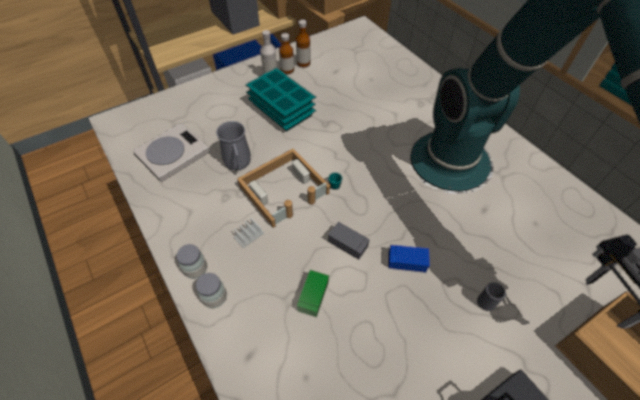

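The grey candidate is at top (276,212). The green (248,158) and blue (228,247) look-alikes and the upright round tube at (158,281) don't fit: only the grey one is both grey and lying on its side. I'll confirm this in an enlarged crop.

```bash
python3 - <<'E'
import cv2
a=cv2.imread("pics/top0.png")[145:255,245:405]
cv2.imwrite("pics/c1.png",cv2.convertScaleAbs(cv2.resize(a,None,fx=5,fy=5,interpolation=cv2.INTER_CUBIC),alpha=1.5))
E
```

```text
(no output)
```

View pics/c1.png

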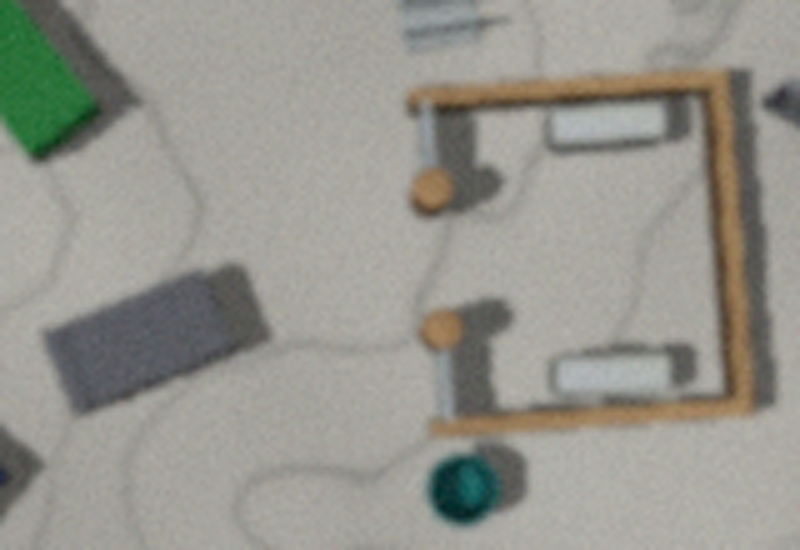

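The crop confirms the plain grey square tube: cap corners at crop (45,333) and (80,410), mouth end near (207,272). The post tops are at (433,190) and (442,328). The bay axis points right and slightly up.

```bash
cat > h.py <<'E'
from rig import robot
import cv2, numpy as np
from scipy.optimize import least_squares
def ray(ci,uv,z):
    K=np.array([[ci['fx'],0,ci['cx']],[0,ci['fy'],ci['cy']],[0,0,1]]); R,_=cv2.Rodrigues(ci['rvec'])
    p=cv2.undistortPoints(np.array(uv,float).reshape(-1,1,2),K,ci['dist']).reshape(-1,2)
    d=np.c_[p,np.ones(len(p))]@R; c=-R.T@ci['tvec']
    return (c+d*((z-c[2])/d[:,2])[:,None])[:,:2]
def proj(ci,P):
    K=np.array([[ci['fx'],0,ci['cx']],[0,ci['fy'],ci['cy']],[0,0,1]])
    return cv2.projectPoints(np.array(P,float),ci['rvec'],ci['tvec'],K,ci['dist'])[0].reshape(-1,2)
def rot(a): return np.array([[np.cos(a),-np.sin(a)],[np.sin(a),np.cos(a)]])
CORN=np.array([[-55,28],[-55,-28],[55,28],[55,-28]])/1e3   # cap L,R, mouth L,R
def fit(pts,idx):  # world pts of tube corners -> x,y,th
    f=lambda p:((CORN[idx]@rot(p[2]).T+p[:2])-pts).ravel()
    s=least_squares(f,[*pts.mean(0),-np.pi/2]); return s.x,s.fun
def down(a):  # tool z down, tool y along world direction a
    y=np.array([np.cos(a),np.sin(a),0]); z=np.array([0,0,-1.]); return np.c_[np.cross(y,z),y,z]
E
python3 - <<'E'
from h import *
ci=robot.camera_info("top")
f=lambda q:(np.array(q,float)+.5)/5-.5+[245,145]
po=ray(ci,f([(433,190),(442,328)]),.07); print("posts",po,np.linalg.norm(po[0]-po[1]))
m=po.mean(0); d=po[0]-po[1]; bth=np.arctan2(d[1],d[0])-np.pi/2; print("bay",m,bth)
print("back top inner", (ray(ci,f([(712,100),(728,390)]),.045)-m)@rot(bth))
t=ray(ci,f([(45,333),(80,410),(207,272),(235,345)]),.044); p,r=fit(t,[0,1,2,3]); print(t,"tube",p,r.round(4))
print("in bay",(p[:2]-m)@rot(bth),p[2]-bth)
print("roundtube",ray(ci,[(158,281)],.08),"blue",ray(ci,[(228,247)],.044),"cup",ray(ci,f([(465,490)]),.042))
print(robot.get_state()['tool_rot'])
E
```

```text
posts [[ 0.58572936 -0.10210315]
 [ 0.49948941 -0.10801914]] 0.08644262676268342
bay [ 0.54260938 -0.10506115] -1.5023044151652654
back top inner [[ 0.18358106  0.0930159 ]
 [ 0.18013955 -0.09270832]]
[[0.49603024 0.14175967]
 [0.44756195 0.11899816]
 [0.53537947 0.03991536]
 [0.48918151 0.02173588]] tube [ 0.49203829  0.08060227 -1.18025175] [ 0.001   0.0004 -0.0024  0.0018  0.0035  0.0005 -0.0021 -0.0027]
in bay [-0.1886891  -0.03774602] 0.32205266090765194
roundtube [[0.28052775 0.42315416]] blue [[0.38299783 0.22027143]] cup [[ 0.39838907 -0.12432324]]
[[-9.55694527e-01  2.94360175e-01 -2.42668184e-04]
 [ 2.94360265e-01  9.55693950e-01 -1.05250753e-03]
 [-7.78997843e-05 -1.07730755e-03 -9.99999417e-01]]
```

```bash
python3 - <<'E'
from h import *
robot.move_ptp([.44,.07,.30],down(-1.18+np.pi if 0 else -1.18))
ci=robot.camera_info("wrist"); im=robot.grab_frame("wrist"); print(ci, robot.get_state()['time'],robot.get_state()['qpos'])
cv2.imwrite("pics/w1.png",cv2.convertScaleAbs(im[:,:,::-1],alpha=1.4))
np.save("w1.npy",ci,allow_pickle=True)
E
```

```text
{'fx': 290.50374023502263, 'fy': 290.50374023502263, 'cx': 323.0894671239183, 'cy': 199.0335308484809, 'dist': array([0.00579095, 0.        , 0.        , 0.        , 0.        ]), 'rvec': array([-2.44265562,  1.63387409,  0.19350287]), 'tvec': array([-0.10302517,  0.37931019,  0.56548259])} 2.2667 [-9.37337706e-01 -2.75108009e-04  7.16714802e-01  1.95564730e+00
  5.38893320e-04  1.18630205e+00 -1.39906434e+00]
```

View pics/w1.png

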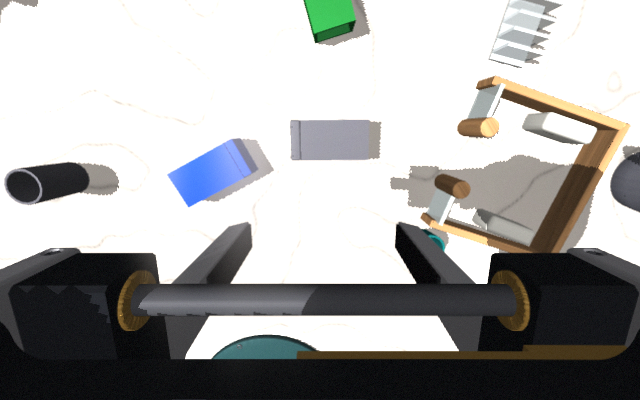

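The wrist view shows the grey tube at (330,140), open end to the right, and the posts at (478,128) and (452,187). I'll enlarge it for corner positions.

```bash
python3 - <<'E'
import cv2
a=cv2.imread("pics/w1.png")[70:210,280:510]
a=cv2.convertScaleAbs(a,alpha=.75)
cv2.imwrite("pics/c2.png",cv2.resize(a[20:,:],(230*3+0,120*3),interpolation=cv2.INTER_CUBIC) if 0 else cv2.resize(a,(690,420),interpolation=cv2.INTER_CUBIC))
E
```

```text
(no output)
```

View pics/c2.png

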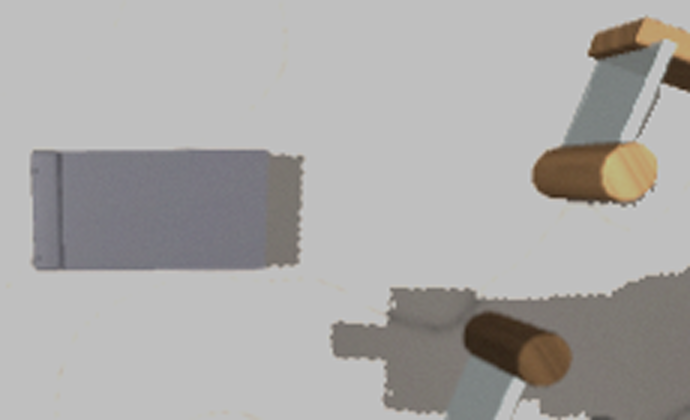

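```bash
python3 - <<'E'
from h import *
ci=np.load("w1.npy",allow_pickle=True).item()
f=lambda q:(np.array(q,float)+.5)/3-.5+[280,70]
po=ray(ci,f([(629,172),(545,358)]),.07); print("posts",po,np.linalg.norm(po[0]-po[1]))
m=po.mean(0); d=po[0]-po[1]; bth=np.arctan2(d[1],d[0])-np.pi/2; print("bay",m,bth)
t=ray(ci,f([(32,150),(34,269),(267,150),(267,269)]),.044); p,r=fit(t,[0,1,2,3]); print("tube",p,r.round(4))
print("in bay",(p[:2]-m)@rot(bth),p[2]-bth)
print("foot check",ray(ci,f([(548,172),(480,333)]),0)-po)
# feasibility
for a in(-1.18-np.pi/2,-1.5-np.pi/2):
    for P in([.47,.16,.03],[.54,.0,.03],[.54,-.11,.03]): print(a,robot.ik(P,down(a)))
E
```

```text
posts [[ 0.58753115 -0.10326039]
 [ 0.50094963 -0.10962862]] 0.08681539908235211
bay [ 0.54424039 -0.10644451] -1.4973766067385843
tube [ 0.49244988  0.08196695 -1.17627346] [ 0.0003  0.0006 -0.0007 -0.0005  0.0012 -0.0007 -0.0008  0.0005]
in bay [-0.1917029 -0.0378303] 0.3211031440211225
foot check [[-0.00052315  0.00256257]
 [-0.00148381  0.00185948]]
-2.7507963267948963 [-0.9238015   0.57955773  0.66064542  2.08254929 -0.57571901  0.66524408
 -2.62591405]
-2.7507963267948963 [-0.59448448  0.65261989  0.69267262  1.97738559 -0.6185211   0.73261526
 -2.27575165]
-2.7507963267948963 [-0.35470789  0.65187987  0.64742246  1.94885038 -0.57861283  0.73300555
 -2.11235931]
-3.0707963267948966 [-1.20453543  0.81099522  1.07868331  2.08960804 -0.98027551  0.87760436
 -2.60444521]
-3.0707963267948966 [-0.65953053  0.69168723  0.78593801  1.97923752 -0.70740263  0.76758279
 -2.52194938]
-3.0707963267948966 [-0.43711403  0.69820301  0.76524379  1.9512683  -0.69044976  0.77426863
 -2.34012657]
```

```bash
cat >> h.py <<'E'
from scipy.optimize import minimize
BAY=np.array([.5440,-.1062]); BTH=-1.498
def inbay(p): return np.r_[(p[:2]-BAY)@rot(BTH),p[2]-BTH]
def box(p):
    P=CORN[[0,1,3,2]]@rot(p[2]).T+p[:2]
    return np.r_[np.c_[P,np.full(4,.044)],np.c_[P,np.full(4,0.)]]
def tubemask(im,ci,p):
    a=im.astype(int); r,g,b=a[...,0],a[...,1],a[...,2]
    m=((b-r>4)&(b-r<45)&(b>45)&(b<190)).astype(np.uint8)
    roi=np.zeros(m.shape,np.uint8); cv2.fillConvexPoly(roi,cv2.convexHull(proj(ci,box(p)).astype(np.int32)),1)
    m=cv2.morphologyEx(m&cv2.dilate(roi,np.ones((3,3)),iterations=14),cv2.MORPH_OPEN,np.ones((3,3)))
    n,l,s,_=cv2.connectedComponentsWithStats(m); k=1+np.argmax(s[1:,4]); return (l==k).astype(np.uint8)
def track(im,ci,p0,name=None):
    m=cv2.resize(tubemask(im,ci,p0),None,fx=4,fy=4,interpolation=cv2.INTER_NEAREST)
    def cost(q):
        h=cv2.convexHull((proj(ci,box(q))*4+1.5).astype(np.float32)); c=np.zeros(m.shape,np.uint8)
        cv2.fillConvexPoly(c,np.round(h*16).astype(np.int32),1,shift=4)
        return 1-(c&m).sum()/max((c|m).sum(),1)
    p0=np.array(p0); S=p0+np.array([[0,0,0],[.008,0,0],[0,.008,0],[0,0,.08]])
    s=minimize(cost,p0,method="Nelder-Mead",options=dict(initial_simplex=S,xatol=1e-4,fatol=1e-5))
    if name:
        o=im[:,:,::-1].copy(); cv2.polylines(o,[cv2.convexHull(proj(ci,box(s.x)).round().astype(np.int32))],True,(0,0,255),1); cv2.imwrite(name,o)
    return s.x,s.fun
def look(p0,name=None,cam="wrist"):
    ci=robot.camera_info(cam); return track(robot.grab_frame(cam),ci,p0,name)
E
python3 - <<'E'
from h import *
p,c=look([.4924,.0820,-1.176],"pics/t0.png"); print("track",p,"iou cost",c,inbay(p))
im=robot.grab_frame("wrist"); print("rgb tube",im[140,340],"shadow",im[140,374],"cap",im[140,293])
E
```

```text
track [ 0.4911536   0.08301083 -1.16220211] iou cost 0.08810555490494598 [-0.19255333 -0.03894474  0.33579789]
rgb tube [116 115 123] shadow [114 110 105] cap [124 122 130]
```

```bash
sed -i 's/a=im.astype(int); r,g/a=cv2.medianBlur(im,5).astype(int); r,g/; s/b-r>4/b-r>1/' h.py
python3 - <<'E'
from h import *
p,c=look([.4924,.0820,-1.176]); print("track",p,c)
p=np.array([.4922,.0823,-1.174]); 
W=lambda x,y,z=.032: np.r_[rot(p[2])@[x,y]+p[:2],z]
robot.gripper_to(.05)
robot.move_linear(W(0,-.055,.12),.2,down(p[2])); robot.move_linear(W(0,-.055),.12)
robot.move_linear(W(0,-.036+.017),.05)
print(robot.get_state()['force'])
robot.move_linear(W(0,-.06),.1); robot.move_linear(W(0,-.09,.22),.2)
q,c=look(p+np.r_[rot(p[2])@[0,.017],0],"pics/t1.png"); print(q,c,inbay(q),robot.get_state()['time'])
E
```

```text
track [ 0.49161795  0.08221438 -1.18091917] 0.04104499501359038
[ 0.0612707  -0.23899272 -0.38228192]
[ 0.50983639  0.089314   -1.17497891] 0.0571412852112676 [-0.19748098 -0.01985299  0.32302109] 7.75
```

View pics/t1.png

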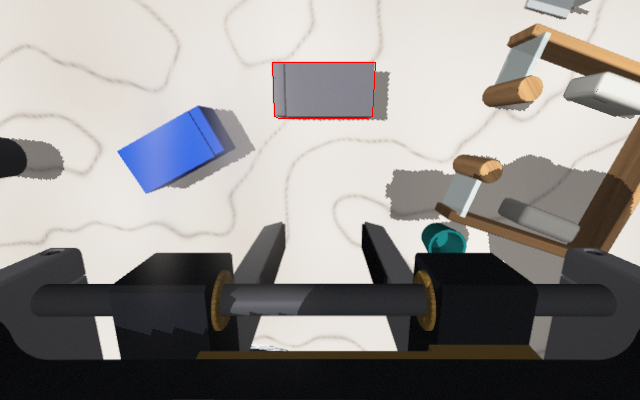

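The tube slid sideways 19 mm without turning, and the fit outline matches its edges (275–375, 62–118). Next I push on the cap along an arc.

```bash
cat >> h.py <<'E'
HW=.0095
def hand(c,th,back=0,z=.032):   # TCP pose when the fingers touch the cap of a tube at c (world), heading th
    return np.r_[rot(th)@[-.055-HW-back,0]+c,z], down(th-np.pi/2)
def tow(b): return np.r_[rot(BTH)@b[:2]+BAY,b[2]+BTH]   # bay pose -> world pose
def push(path,v=.05):           # path: list of bay poses of the tube
    for b in path:
        w=tow(np.array(b)); P,R=hand(w[:2],w[2]); robot.move_linear(P,v,R)
def backoff(b,d=.04,z=.20):
    w=tow(np.array(b))
    P,R=hand(w[:2],w[2],d); robot.move_linear(P,.12,R); P[2]=z; robot.move_linear(P,.25)
def arc(b,xe,n,frac=1.):        # circular arc to heading 0 at x=xe, first frac of it
    x,y,t=b; L=xe-x; Rr=L/np.sin(t)
    return [(x+Rr*(np.sin(t)-np.sin(u)), y+Rr*(np.cos(u)-np.cos(t)), u) for u in t*(1-frac*np.arange(1,n+1)/n)]
E
python3 - <<'E'
from h import *
b=np.array([-.1975,-.0200,.322]); w=tow(b); print(w)
P,R=hand(w[:2],w[2],.035,.2); robot.move_ptp(P,R); robot.gripper_to(.026)
P[2]=.032; robot.move_linear(P,.15); P,R=hand(w[:2],w[2],.0); robot.move_linear(P,.05)
xe=b[0]+.020/np.tan(b[2]/2); pa=arc(b,xe,5,.55); print("xe",xe,pa[-1])
push(pa); print(robot.get_state()['force'])
backoff(pa[-1])
q,c=look(tow(pa[-1]),"pics/t2.png"); print(q,c,inbay(q),robot.get_state()['time'])
E
```

```text
[ 0.50968839  0.08932228 -1.176     ]
xe -0.07435159023117896 (np.float64(-0.130540618717323), np.float64(-0.004078032813393504), np.float64(0.1449))
[-0.28336512  0.59838159 -0.49294744]
[ 0.53105888  0.02164185 -1.35538213] 0.040046165020047986 [-0.12844449 -0.00360865  0.14261787] 15.3083
```

View pics/t2.png

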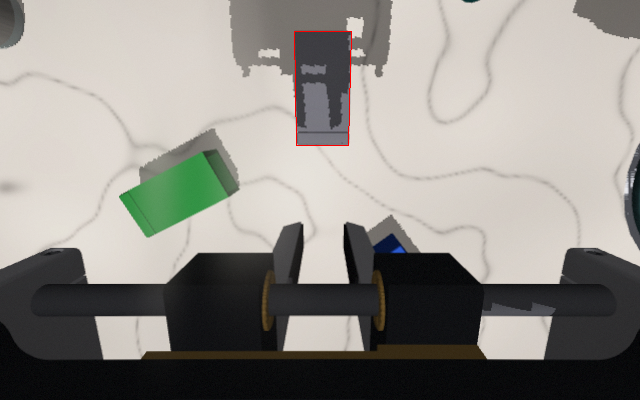

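Tracking is good: the tube is at (323,88), with its pose within 2 mm of plan. I'll finish the turn, then check it against the posts.

```bash
python3 - <<'E'
from h import *
b=np.array([-.1284,-.0036,.143]); w=tow(b)
P,R=hand(w[:2],w[2],.03,.032); robot.move_linear(P,.25,R); P,R=hand(w[:2],w[2]); robot.move_linear(P,.05)
pa=arc(b,-.078,4)+[(-.074,0,0)]; print(pa[-2])
push(pa); backoff(pa[-1],.02,.30)
q,c=look(tow(pa[-1]),"pics/t3.png"); print(q,c,inbay(q),robot.get_state()['time']); np.save("w3.npy",robot.camera_info("wrist"),allow_pickle=True)
o=cv2.imread("pics/t3.png")[0:150,220:420]; cv2.imwrite("pics/t3c.png",cv2.resize(o,None,fx=4,fy=4,interpolation=cv2.INTER_CUBIC))
E
```

```text
(np.float64(-0.078), np.float64(9.75341813113902e-06), np.float64(0.0))Traceback (most recent call last):
  File "<stdin>", line 5, in <module>
  File "h.py", line 53, in backoff
    P,R=hand(w[:2],w[2],d); robot.move_linear(P,.12,R); P[2]=z; robot.move_linear(P,.25)
                                                                ~~~~~~~~~~~~~~~~~^^^^^^^
rig.PlanningError: the arm cannot follow that straight line within its joint ranges
```

```bash
python3 - <<'E'
from h import *
b=np.array([-.074,0,0]); w=tow(b)
for z in(.26,.22,.18,.14):
    P,R=hand(w[:2],w[2],.02,z)
    try: robot.move_linear(P,.2,R); print(z); break
    except robot.PlanningError: pass
q,c=look(w,"pics/t3.png"); print(q,c,inbay(q),robot.get_state()['time'],robot.get_state()['qpos']); np.save("w3.npy",robot.camera_info("wrist"),allow_pickle=True)
o=cv2.imread("pics/t3.png")[0:150,220:420]; cv2.imwrite("pics/t3c.png",cv2.resize(o,None,fx=4,fy=4,interpolation=cv2.INTER_CUBIC))
E
```

```text
0.26
[ 0.53948568 -0.03371735 -1.48623834] 0.0333967916648219 [-0.07261902  0.00076944  0.01176166] 20.425 [-1.08559788  0.44727172  1.21728145  1.82396131 -0.4512344   1.1920391
 -2.79437566]
```

View pics/t3c.png

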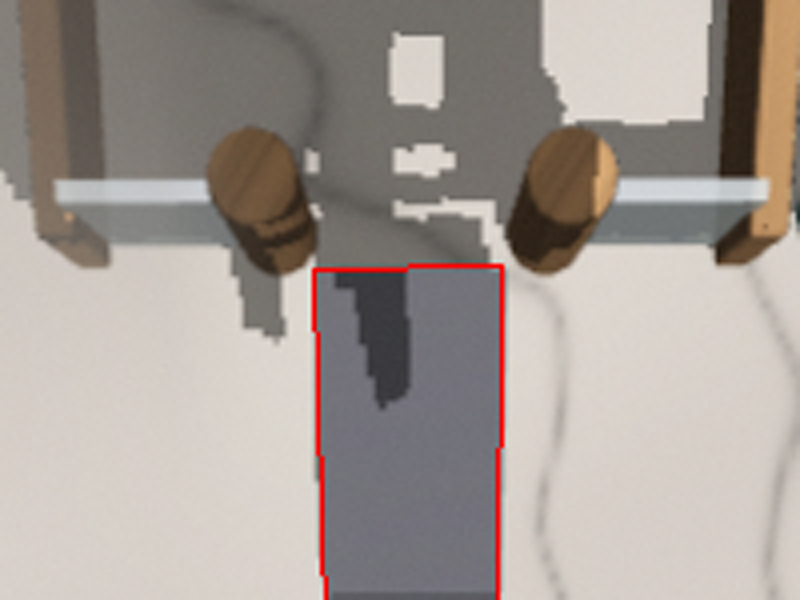

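The tube sits just before the posts; post tops are at crop (252,171) and (572,171), and the mouth edge spans 315–503. I'll work out the alignment from this same view.

```bash
python3 - <<'E'
from h import *
ci=np.load("w3.npy",allow_pickle=True).item()
f=lambda q:(np.array(q,float)+.5)/4-.5+[220,0]
po=ray(ci,f([(252,171),(572,171)]),.07); d=po[0]-po[1]
m=po.mean(0); bth=np.arctan2(d[1],d[0])-np.pi/2; print("bay",m,bth,np.linalg.norm(d))
pf=ray(ci,f([(318,230),(509,225)]),.0); print("inner foot edges mid",pf.mean(0),np.linalg.norm(pf[0]-pf[1]))
t=ray(ci,f([(315,269),(504,265)]),.044).mean(0); q=np.array([.53949,-.03372,-1.4862])
for M in(m,pf.mean(0)): print("mouth,tube y in bay",((t-M)@rot(bth)),(q[:2]-M)@rot(bth),q[2]-bth)
E
```

```text
bay [ 0.54390646 -0.10792114] -1.4989013746780655 0.08766317651025121
inner foot edges mid [ 0.54356732 -0.10937639] 0.06347760139521935
mouth,tube y in bay [-0.01925187  0.00079032] [-0.0743267   0.00092504] 0.012701374678065536
mouth,tube y in bay [-0.02067901  0.00123311] [-0.07575384  0.00136784] 0.012701374678065536
```

```bash
sed -i 's/^BAY=.*/BAY=np.array([.5439,-.1073]); BTH=-1.4985/' h.py; python3 - <<'E'
from h import *
w=tow(np.array([-.074,.0005,0])); P,R=hand(w[:2],w[2],.02); robot.move_linear(P,.2,R)
for x in(-.06,-.03,0,.03,.055,.078):
    w=tow(np.array([x,.0003,0])); P,R=hand(w[:2],w[2]); hit=robot.move_linear(P,.04,R,threshold=25)
    s=robot.get_state(); print(x,hit,s['force'].round(1) if hasattr(s['force'],'round') else s['force'],s['time'])
    if hit: break
E
```

```text
-0.06 False [-0.5 -0.1 -0.7] 22.7167
-0.03 False [-0.4  1.  -0.9] 23.6167
0 False [ 0.3  0.3 -0.2] 24.5167
0.03 False [-0.5  0.4  0.2] 25.4167
0.055 False [ 0.8  0.6 -0. ] 26.1917
0.078 False [-1.   0.2 -0.5] 26.9167
```

Back off straight, rise and check.

```bash
python3 - <<'E'
from h import *
w=tow(np.array([.078,0,0])); P,R=hand(w[:2],w[2],.05); robot.move_linear(P,.1)
P[2]=.22; robot.move_linear(P,.2)
q,c=look(w,"pics/t4.png"); b=inbay(q); print(q,c,b,"cap x",b[0]-.055*np.cos(b[2]),robot.get_state()['time'])
E
```

```text
[ 0.548732   -0.18664678 -1.5125154 ] 0.04067429631920816 [ 0.07948854 -0.0009121  -0.0140154 ] cap x 0.024493942552926716 28.7083
```

View pics/t4.png

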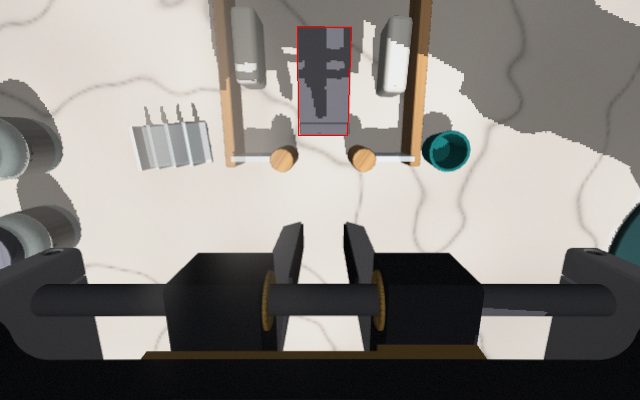

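The tube, cap edge at row 135, lies past both posts (rows 158). Its cap is about 24 mm in, the soap bars, cup and divider look untouched, and the hand is clear.

```bash
python3 -c "
from rig import robot
print(robot.sign_off())"
```

```text
the job is handed in; nothing more can be done
None
```

The job is handed in: the square grey tube lies flat in the curing bay, open end first, with its cap about 24 mm past the line through the posts by my last camera fit, and the hand is clear of everything.

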